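# Close up the bar-top organiser

## Task

Close up the wooden organiser on the bar with your fingertips: push both of its small drawers fully home, and push the sliding lid on top all the way to one end so that it covers the well with the matchbox in it and leaves the well with the slate coaster open. Pick nothing up: the matchbox and the coaster stay in their wells, and the candle glass and steel cup beside the organiser stay where they are.

Things in the scene. Friction and masses are not known exactly. Their poses are not given: they have to be found in the camera images.
- organiser: Pale wooden bar organiser, fixed to the bar, 160 deep (its x) x 250 wide (its y) mm. Origin: centre of its underside; x points to its back, y to its left, z up; turned up to 0.3 rad. Its front 56 mm is a ledge, 56 mm high, with two drawers side by side below it; the upper part behind (x -24 to 80 mm) has two open wells side by side with one sliding lid.
- well_left (a point): Centre of the floor of the left well (z = 56 mm). A well is 84 (organiser's x) x 110 (y) mm and 24 deep (rim at z = 80 mm); a 10 mm wall parts the two. Rails 5 mm thick, rising to z = 90 mm, run along the front and back of both wells, 49.5 mm from this point in x; the ends have none.
- well_right (a point): Centre of the floor of the right well, as for the left one.
- drawer_left (a joint): Opening in m of the left drawer (y = +60.5 mm on the organiser): 0 = fully home against its stop, 0.09 = fully out towards the organiser's -x. It slides stiffly (about 1.5 N) and stays where it is left.
- drawer_left_face (a point): Middle of the outer face of the left drawer's flat front (front 117 wide x 42 high x 12 thick mm, from z = 4 to 46 mm; no handle, just a brass-rimmed finger spot); it moves with the drawer. Push it along the organiser's +x.
- drawer_right (a joint): Opening in m of the right drawer (y = -60.5 mm), as for the left one.
- drawer_right_face (a point): Middle of the outer face of the right drawer's front, as for the left one.
- lid (a joint): Place of the sliding lid in m along the organiser's y: 0 = half over both wells, +0.06 = at its left stop, fully over the left (+y) well, -0.06 = at its right stop, fully over the right (-y) well. It slides stiffly (about 1.5 N) and stays where it is left.
- lid_mid (a point): Centre of the lid: a plain wooden slab 92 (organiser's x) x 124 (organiser's y) x 22 mm, sliding on the rim of the wells between the rails (from z = 80 to 102 mm). It can be pushed by its upright end faces, 62 mm to either side of this point.
- matchbox_mid (a point): Centre of the loose red matchbox, 54 x 36 x 15 mm, lying in one of the two wells (either one).
- coaster_mid (a point): Centre of the loose square slate coaster, 67 x 67 x 6 mm, lying in the other well.
- votive: Low round candle glass, 74 mm wide, 43 high, loose, standing left of the organiser; a bystander. Origin: centre of its underside.
- steel_cup: Small steel cup with a handle, 58 x 79 x 92 mm high, loose, standing right of the organiser; a bystander. Origin: centre of its underside.
Things that resemble listed ones, but are neither listed nor needed, are in the scene too. Of the things that look like the part that bears matchbox_mid, the largest one is meant. Leave any turquoise look-alike of the part that bears coaster_mid alone.

How it is judged (in metres and radians):
At the end, for the whole second after the job is handed in: Both drawers are home to within 4 mm; the lid is within 6 mm of its stop on the matchbox's side, so that it covers that well; matchbox and coaster still lie in their own wells; candle glass and cup stand within 30 mm of where they were (value of joint each of drawer_left, drawer_right below 0.004 m and ((y of matchbox_mid in the frame of organiser above 0 m and y of coaster_mid in the frame of organiser below 0 m and value of joint lid above 0.054 m) or (y of matchbox_mid in the frame of organiser below 0 m and y of coaster_mid in the frame of organiser above 0 m and value of joint lid below -0.054 m)) and height (world z) of matchbox_mid between 0.055 and 0.085 m and height (world z) of coaster_mid between 0.055 and 0.085 m and horizontal distance between each of matchbox_mid, coaster_mid and organiser below 0.15 m and distance of each of votive, steel_cup from where it was at the start of the episode below 0.03 m); the robot touches nothing.
It fails at once if the matchbox or the coaster is lifted out of its well (height (world z) of any of matchbox_mid, coaster_mid above 0.09 m).
It fails at once if the candle glass or the steel cup is lifted, tipped or pushed away (distance of any of votive, steel_cup from where it was at the start of the episode above 0.03 m or angle between any of votive, steel_cup's own z axis and vertical above 0.4 rad).
It also fails if it takes over 54 s, if anything falls off the work surface, if the arm or the gripper's body presses on something with over 40 N, if the wrist force passes 120 N, or if a joint passes its speed limit or range.

## Robot

A 6-joint arm with a two-finger parallel gripper is mounted at the origin on a cart in front of the work surface, level with it; the furniture and walls round the work are solid. World frame = base frame: x ahead of the robot, y to its left, z up, the work surface at z = 0. Lengths are in mm, angles in rad, forces in N, time in s.
With the tool pointing down it reaches from about 275 to 1000 mm from the base axis. Payload 8.4 kg.
Tool frame: the origin (TCP) lies on the centre line of the jaws, within the pads' length; the fingertips stand 14 mm ahead of it and the grasp point (between the pads) lies 5 mm behind it; z points along the fingers, y is the line along which they close (so a half turn about z gives the same grasp; the last joint's range is limited). The gripper opens to 85 mm and grips with 20 to 120 N. Pads are 22 mm wide; open, the fingers measure 114 mm over their backs; the gripper's body (76 mm by 85 mm) begins 54 mm behind the grasp point. The pads swing forward as they close: fully open they stand 13 mm farther back than shut.
Start: joints at [1.132, 0.353, 1.633, -0, 1.155, -0.002], TCP at [264.4, 566.322, 245.281] pointing down, gripper open.
Joint ranges: [-2.63, 2.63], [-0.92, 2.1], [0.06, 2.66], [-1.3, 4.44], [0, 2.69], [-3.02, 3.02]. Speed limits (rad/s): [2.22, 2.22, 2.79, 3.14, 3.14, 3.14].

## Interface

Orientations are given as [roll, pitch, yaw] about the fixed x, y, z axes, in that order (R = Rz(yaw) Ry(pitch) Rx(roll)).
In Python, from rig import r gives the robot as it stands.
- The arm moves only by the tool step_arm, never from a script. Its argument "plan" is text: rows parted by semicolons, each of 7 numbers parted by spaces: the turn, a rotation vector about the world's x, y, z in degrees, then the shift along the world's x, y, z in mm, then the closure in counts, from 0 (fully open) to 255 (shut). In form: rx ry rz x y z hand; .... A call has 1 to 8 rows; each row is the pose to reach, as a shift and turn from the pose commanded when the call began; what a row does not reach only later rows make up. A row lasts 1/10 s, in which the tool goes at most 50 mm and 8.59 degrees, less where a joint would pass 70% of its speed; a pose out of reach is approached as far as the arm can. A call with a gripper value outside its range is refused whole. The fingers move at their own pace and stop on an object; "force" is the grip in N (left out, the last holds). Time passes only in rows, so rows that repeat a pose let the fingers close. It gives the time, the measured TCP pose, the force, the opening and the grip force at its end, in the units of the state.
- r.sense(): the state, without advancing time (a new reading comes with each control period).
- r.grab_frame(name): name is "side" or "top"; returns (picture, depth): 480x640x3 uint8, red, green, blue; 480x640 float32, mm along the optical axis (not along the pixel's ray), 0 where there is no reading.
- r.get_calibration(name): a dict with "K" (3x3 intrinsics, pixels), "k1" (the pictures are not rectified: a ray, as slopes to the right and down, at radius r is drawn at 1 + k1 r^2 times it, then the intrinsics apply), "world_from_camera" (4x4, takes a point from camera to world coordinates). Camera axes: x right, y down, z forward; pixel columns grow to the right and rows downward; lengths in mm; the calibration is good to about 2 mm. A picture is of the moment at which its call begins. get_calibration takes no time and is no camera call.
- r.sign_off(): hands the job in; it is judged then, once.
The state is a dict: "clock": time; "qpos": joint angles; "qvel": joint speeds; "joint_efforts": joint torques, N m; "eef_pos": TCP position; "tcp_rot": TCP orientation; "contact_force": force on the tool from outside, world axes, zero at the start; "wrist_torque": the same for the moment, N m; "opening": opening from 0.0 (shut) to 1.0 (fully open); "grasp_force": force on a finger pad.
Only numpy, scipy, OpenCV 4.12 (cv2) and the standard library are available. Lean on these libraries where they do the work, as an engineer would, in place of code of your own. Each camera call takes 0.05 s, during which the arm holds its last target. There are 200 camera calls.

## Working session

There is one attempt and no reset: what is moved stays moved. The work goes in short steps, Python scripts to look and compute and a tool call to move; the robot and the scene stay as the last step left them, time stands still between calls to the robot, and variables do not carry over. Pictures are saved under pics/ and viewed, at most 10 in all, crops included, and the job is handed in when it is done.

Besides the shell and the picture viewer there is one more tool, called after "Emit:" in YAML: its name, and indented under it one key for each argument. step_arm: Moves the arm, as the interface text tells. Its arguments: {"type":"object","properties":{"plan":{"type":"string"},"force":{"type":"number"}},"required":["plan"]}

```bash
ls; mkdir -p pics; cat > h.py <<'E'
import numpy as np, cv2
from rig import r
def cal(n):
    c=r.get_calibration(n); return np.array(c["K"],float),float(c["k1"]),np.array(c["world_from_camera"],float)
def ray(n,uv):
    K,k1,T=cal(n); p=cv2.undistortPoints(np.array(uv,float).reshape(-1,1,2),K,np.array([k1,0,0,0.])).reshape(-1,2)
    d=np.c_[p,np.ones(len(p))]@T[:3,:3].T
    return T[:3,3],d
def onplane(n,uv,z):
    o,d=ray(n,uv); return o+d*((z-o[2])/d[:,2])[:,None]
def cloud(n,depth):
    v,u=np.mgrid[0:480,0:640]; o,d=ray(n,np.c_[u.ravel(),v.ravel()])
    return (o+d*depth.reshape(-1,1)).reshape(480,640,3)
E
python3 - <<'E'
from h import *
for n in("top","side"):
    im,d=r.grab_frame(n); cv2.imwrite(f"pics/{n}0.png",im[:,:,::-1]); np.savez(f"{n}0.npz",im=im,d=d); print(cal(n))
print(r.sense())
E
```

```text
pics
(array([[520.89905317,   0.        , 326.96110637],
       [  0.        , 520.89905317, 243.79972382],
       [  0.        ,   0.        ,   1.        ]]), 0.0031871441403228504, array([[-1.01618205e-02, -9.98500886e-01,  5.37839985e-02,
         5.44756018e+02],
       [-9.99813505e-01,  1.10290917e-02,  1.58529013e-02,
         3.01200236e+01],
       [-1.64223246e-02, -5.36128737e-02, -9.98426746e-01,
         1.02395489e+03],
       [ 0.00000000e+00,  0.00000000e+00,  0.00000000e+00,
         1.00000000e+00]]))
(array([[452.38300953,   0.        , 324.58678458],
       [  0.        , 452.38300953, 239.52519821],
       [  0.        ,   0.        ,   1.        ]]), -0.07390076986316196, array([[ 9.41505180e-01, -1.61611856e-01,  2.95718791e-01,
         2.98676624e+02],
       [-3.36371785e-01, -3.97178981e-01,  8.53875213e-01,
        -8.56096933e+02],
       [-2.05430696e-02, -9.03399394e-01, -4.28307736e-01,
         5.39066398e+02],
       [ 0.00000000e+00,  0.00000000e+00,  0.00000000e+00,
         1.00000000e+00]]))
{'clock': 0.1, 'qpos': array([ 1.13160892e+00,  3.53561132e-01,  1.63409717e+00,  6.13627583e-06,
        1.15522447e+00, -2.38988927e-03]), 'qvel': array([-0.00125657, -0.00102558, -0.00313311,  0.00128661,  0.00234998,
       -0.00113303]), 'joint_efforts': array([ 1.39631691e-03, -6.06352472e+01, -3.42824078e+01,  1.66339605e-04,
        3.81437145e-03,  4.63456456e-05]), 'eef_pos': array([264.20585554, 565.92558881, 244.63183875]), 'tcp_rot': array([-3.14030255e+00, -8.69402025e-06,  2.70479265e+00]), 'contact_force': array([0.48977607, 0.59572222, 0.25332209]), 'wrist_torque': array([-0.00594539, -0.01128136,  0.01998418]), 'grasp_force': 0.0, 'opening': 0.9983811178802964}
```

View pics/top0.png

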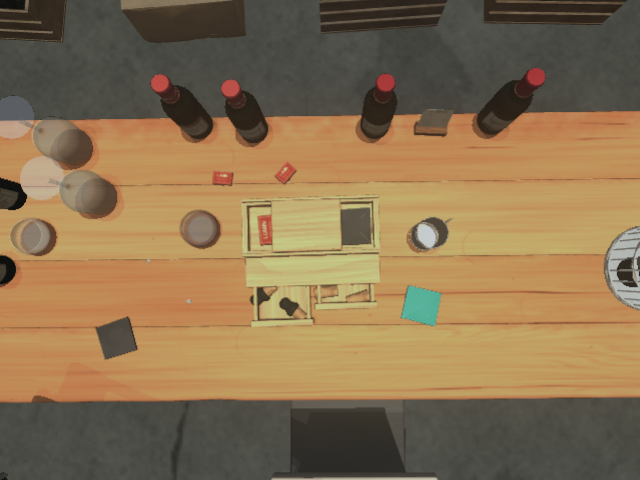

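View pics/side0.png

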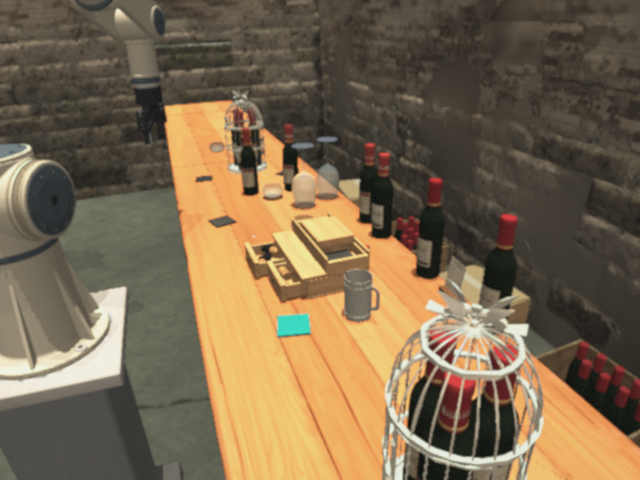

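The top view shows the red matchbox in the left well at (265,229), the slate coaster in the right well at (355,226), the lid at about (306,224), and the drawer fronts at (283,323) on the left and (346,305) on the right.
- **Matchbox candidates:** (265,229), (222,178) and (286,172). I choose (265,229), the one in a well and the largest.
- **Coaster candidates:** (355,226), (117,338) and turquoise (420,305). I choose (355,226), the slate one in a well.

So the lid goes left (+y).

```bash
python3 - <<'E'
from h import *
f=np.load("top0.npz"); im,d=f["im"],f["d"]; P=cloud("top",d); Z=P[...,2]
roi=np.zeros((480,640),bool); roi[185:335,235:390]=1
def rect(m,z,name):
    m=cv2.morphologyEx((m&roi).astype(np.uint8),cv2.MORPH_OPEN,np.ones((3,3)))
    n,l,s,c=cv2.connectedComponentsWithStats(m); i=1+np.argmax(s[1:,4])
    v,u=np.nonzero(l==i); w=onplane("top",np.c_[u,v],z)[:,:2]
    R=cv2.minAreaRect(w.astype(np.float32)); print(name,s[i],np.round(R[0],1),np.round(R[1],1),round(R[2],2),"medz",np.median(Z[l==i]).round(1)); return R
rect((Z>94)&(Z<112),102,"lid"); rect((Z>49)&(Z<66),56,"ledge"); rect((Z>70)&(Z<112),90,"upper")
# column profile along drawers: heights
for u in(270,283,297,330,346,362): print(u,[(v,int(Z[v,u])) for v in range(278,332,2)])
hsv=cv2.cvtColor(im,cv2.COLOR_RGB2HSV)
for nm,m,z in(("red",(hsv[...,1]>170)&((hsv[...,0]<6)|(hsv[...,0]>172)),71),):
    n,l,s,c=cv2.connectedComponentsWithStats(m.astype(np.uint8))
    for i in range(1,n):
        if s[i,4]>30:print(nm,s[i],c[i].round(1),onplane("top",[c[i]],z).round(0))
print("cup,votive",onplane("top",[(428,235),(448,220),(199,229)],[60]).round(0) if 0 else [onplane("top",[p],z).round(0).tolist() for p,z in(((426,236),92),((451,219),60),((199,229),43))])
cv2.imwrite("pics/crop.png",cv2.resize(im[185:335,230:460,::-1],None,fx=3.4,fy=3.4,interpolation=cv2.INTER_CUBIC))
E
```

```text
lid [ 271  198   70   54 3561] [629.   82.8] [ 91.9 123.5] 1.27 medz 102.6
ledge [ 245  253  135   34 4053] [549.7  74.4] [ 56.3 249.4] 1.26 medz 56.7
upper [ 240  195  140   62 5658] [629.   76.3] [104.5 248.2] 1.27 medz 101.3
270 [(278, 58), (280, 58), (282, 54), (284, 57), (286, 33), (288, 34), (290, 32), (292, 34), (294, 25), (296, 10), (298, 10), (300, 9), (302, 7), (304, 8), (306, 14), (308, 11), (310, 12), (312, 10), (314, 11), (316, 9), (318, 12), (320, 45), (322, 44), (324, 47), (326, 0), (328, 0), (330, 1)]
283 [(278, 56), (280, 55), (282, 57), (284, 56), (286, 10), (288, 9), (290, 6), (292, 10), (294, 8), (296, 10), (298, 32), (300, 36), (302, 35), (304, 41), (306, 37), (308, 27), (310, 13), (312, 11), (314, 11), (316, 9), (318, 20), (320, 47), (322, 44), (324, 45), (326, -1), (328, 3), (330, 1)]
297 [(278, 55), (280, 56), (282, 56), (284, 55), (286, 9), (288, 9), (290, 13), (292, 11), (294, 9), (296, 12), (298, 9), (300, 9), (302, 8), (304, 30), (306, 30), (308, 31), (310, 36), (312, 34), (314, 33), (316, 32), (318, 30), (320, 46), (322, 48), (324, 48), (326, 1023), (328,
[... 275 characters left out ...]
 (326, -1), (328, -2), (330, 0)]
346 [(278, 56), (280, 54), (282, 56), (284, 9), (286, 7), (288, 12), (290, 7), (292, 16), (294, 9), (296, 27), (298, 28), (300, 7), (302, 46), (304, 46), (306, 46), (308, 47), (310, 2), (312, -1), (314, 0), (316, -1), (318, 0), (320, 2), (322, 0), (324, 5), (326, 0), (328, 4), (330, -1)]
362 [(278, 59), (280, 58), (282, 56), (284, 10), (286, 10), (288, 12), (290, 26), (292, 27), (294, 32), (296, 33), (298, 31), (300, 29), (302, 49), (304, 45), (306, 49), (308, 0), (310, 1), (312, 1), (314, 0), (316, -1), (318, 0), (320, -1), (322, 0), (324, -1), (326, 3), (328, 0), (330, 0)]
cup,votive [[[607.0, -132.0, 92.0]], [[640.0, -185.0, 60.0]], [[628.0, 288.0, 43.0]]]
```

View pics/crop.png

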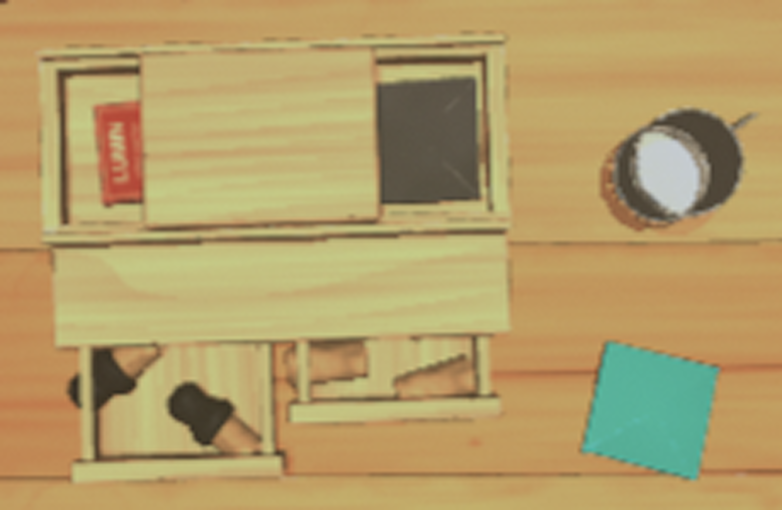

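The crop confirms the choice: the red "LUMN" matchbox is in the left well and the slate coaster is in the right. By measurement the organiser's origin is about (601,76) with a yaw of 1.3°, and the lid is at about +6.5 mm. The left drawer face is at x≈445 and the right at x≈476. I'll shut the fingers and go to the front of the left drawer.

Emit:
step_arm:
  plan: "0 0 4 15 -47 0 255;0 0 8 30 -94 0 255;0 0 12 45 -141 0 255;0 0 16 60 -188 0 255;0 0 20 75 -235 0 255;0 0 24 90 -282 0 255;0 0 26 105 -329 0 255;0 0 26 120 -376 0 255"
  force: 20

```text
clock: 0.9
eef_pos: [384.4, 188.4, 245.2]
tcp_rot: [3.142, 0.0, -3.123]
contact_force: [0.6, 1.1, 0.7]
opening: -0.002
grasp_force: 0.0
```

Emit:
step_arm:
  plan: "0 0 0 8 -28 0 255;0 0 0 16 -56 0 255;0 0 0 16 -57 -45 255;0 0 0 16 -57 -90 255;0 0 0 16 -57 -130 255;0 0 0 16 -57 -130 255;0 0 0 16 -57 -130 255"

```text
clock: 1.6
eef_pos: [400.1, 133.2, 115.5]
tcp_rot: [-3.141, -0.002, -3.125]
contact_force: [0.5, -1.0, 0.6]
opening: -0.001
grasp_force: 0.0
```

Emit:
step_arm:
  plan: "0 0 0 0 0 -45 255;0 0 0 0 0 -88 255;0 0 0 0 0 -88 255;0 0 0 15 0 -88 255;0 0 0 25 0 -88 255;0 0 0 35 0 -88 255;0 0 0 45 1 -88 255;0 0 0 55 1 -88 255"

```text
clock: 2.4
eef_pos: [456.8, 134.5, 28.4]
tcp_rot: [3.141, 0.001, -3.125]
contact_force: [-1.1, 0.9, 2.8]
opening: -0.005
grasp_force: 0.9
```

Emit:
step_arm:
  plan: "0 0 0 7 0 0 255;0 0 0 14 0 0 255;0 0 0 21 1 0 255;0 0 0 28 1 0 255;0 0 0 35 1 0 255"

```text
clock: 2.9
eef_pos: [490.8, 135.4, 27.1]
tcp_rot: [3.142, -0.0, -3.125]
contact_force: [-1.6, 1.8, -0.7]
opening: 0.001
grasp_force: 0.9
```

Emit:
step_arm:
  plan: "0 0 0 3 0 0 255;0 0 0 6 0 0 255;0 0 0 8 0 0 255;0 0 0 8 0 0 255"

```text
clock: 3.3
eef_pos: [498.8, 135.3, 27.3]
tcp_rot: [3.142, 0.001, -3.125]
contact_force: [-0.8, -0.6, -1.0]
opening: -0.005
grasp_force: 0.0
```

Emit:
step_arm:
  plan: "0 0 0 2 0 0 255;0 0 0 4 0 0 255;0 0 0 4 0 0 255"

```text
clock: 3.6
eef_pos: [502.7, 135.3, 27.3]
tcp_rot: [3.142, 0.0, -3.125]
contact_force: [-0.8, 0.5, -0.3]
opening: 0.001
grasp_force: 0.2
```

Emit:
step_arm:
  plan: "0 0 0 2 0 0 255;0 0 0 4 0 0 255;0 0 0 4 0 0 255"

```text
clock: 3.9
eef_pos: [505.6, 135.1, 27.1]
tcp_rot: [-3.141, -0.002, -3.125]
contact_force: [-4.3, -0.8, 1.8]
opening: 0.001
grasp_force: 0.0
```

Emit:
step_arm:
  plan: "0 0 0 2 0 0 255;0 0 0 4 0 0 255;0 0 0 4 0 0 255"

```text
clock: 4.2
eef_pos: [505.6, 134.2, 26.0]
tcp_rot: [-3.139, -0.01, -3.125]
contact_force: [-14.3, -2.3, 1.8]
opening: 0.002
grasp_force: 0.0
```

The left drawer has hit its stop with a firm 14 N. Next is the right one.

Emit:
step_arm:
  plan: "0 0 0 -35 0 0 255;0 0 0 -70 0 0 255;0 0 0 -71 -40 0 255;0 0 0 -71 -80 0 255;0 0 0 -71 -122 0 255;0 0 0 -71 -122 0 255;0 0 0 -61 -122 0 255;0 0 0 -51 -122 0 255"

```text
clock: 5.0
eef_pos: [460.9, 13.9, 27.5]
tcp_rot: [3.142, 0.001, -3.125]
contact_force: [-0.0, -0.2, 0.4]
opening: -0.004
grasp_force: 0.0
```

Emit:
step_arm:
  plan: "0 0 0 8 0 0 255;0 0 0 16 0 0 255;0 0 0 24 0 0 255;0 0 0 32 1 0 255;0 0 0 38 1 0 255;0 0 0 41 1 0 255;0 0 0 41 1 0 255"

```text
clock: 5.7
eef_pos: [501.1, 14.3, 27.3]
tcp_rot: [-3.142, 0.001, -3.125]
contact_force: [0.5, -0.7, -0.6]
opening: -0.001
grasp_force: 0.0
```

Emit:
step_arm:
  plan: "0 0 0 3 0 0 255;0 0 0 6 0 0 255;0 0 0 9 0 0 255;0 0 0 12 0 0 255;0 0 0 12 0 0 255"

```text
clock: 6.2
eef_pos: [508.2, 14.1, 26.2]
tcp_rot: [-3.141, -0.009, -3.125]
contact_force: [-11.4, -0.6, 0.5]
opening: -0.003
grasp_force: 0.0
```

Both drawers are against their stops. Next I lift over and come down beside the lid's right end.

Emit:
step_arm:
  plan: "0 0 0 -35 0 0 255;0 0 0 -35 0 45 255;0 0 0 -35 0 90 255;0 0 0 -35 0 135 255;0 0 0 -20 -10 150 255;0 0 0 28 -20 150 255;0 0 0 75 -28 150 255;0 0 0 118 -28 150 255"

```text
clock: 7.0
eef_pos: [633.0, -14.8, 178.2]
tcp_rot: [-3.141, 0.003, -3.125]
contact_force: [-0.1, 0.7, 0.3]
opening: -0.001
grasp_force: 0.0
```

Emit:
step_arm:
  plan: "0 0 0 0 0 -30 255;0 0 0 0 0 -60 255;0 0 0 0 0 -77 255;0 0 0 0 0 -77 255;0 0 0 0 8 -77 255;0 0 0 0 14 -77 255;0 0 0 0 20 -77 255"

```text
clock: 7.7
eef_pos: [631.3, 7.0, 101.8]
tcp_rot: [-3.142, 0.002, -3.124]
contact_force: [0.7, -4.3, 1.5]
opening: -0.0
grasp_force: 1.6
```

Emit:
step_arm:
  plan: "0 0 0 0 7 0 255;0 0 0 0 14 0 255;0 0 0 -1 21 0 255;0 0 0 -1 28 0 255;0 0 0 -1 35 0 255;0 0 0 -1 42 0 255;0 0 0 -1 48 0 255;0 0 0 -1 48 0 255"

```text
clock: 8.5
eef_pos: [629.2, 55.3, 100.1]
tcp_rot: [3.141, -0.0, -3.124]
contact_force: [0.4, -1.1, -0.3]
opening: 0.001
grasp_force: 0.0
```

Emit:
step_arm:
  plan: "0 0 0 0 3 0 255;0 0 0 0 6 0 255;0 0 0 0 9 0 255;0 0 0 0 12 0 255;0 0 0 0 12 0 255"

```text
clock: 9.0
eef_pos: [629.1, 60.8, 100.2]
tcp_rot: [-3.133, -0.001, -3.123]
contact_force: [-0.3, -31.7, 2.6]
opening: -0.002
grasp_force: 15.5
```

Lid is at its stop. I back off, lift clear and look.

Emit:
step_arm:
  plan: "0 0 0 0 -12 0 255;0 0 0 0 -25 0 255;0 0 0 0 -25 45 255;0 0 0 0 -25 90 255;0 0 0 -45 -25 130 255;0 0 0 -90 -40 150 255;0 0 0 -135 -80 150 255;0 0 0 -180 -120 150 255"

```text
clock: 9.8
eef_pos: [470.6, -34.6, 250.9]
tcp_rot: [3.141, 0.002, -3.123]
contact_force: [1.0, -1.6, 0.1]
opening: -0.004
grasp_force: 0.0
```

Emit:
step_arm:
  plan: "0 0 0 -20 -45 0 255;0 0 0 -40 -90 0 255;0 0 0 -60 -135 0 255;0 0 0 -80 -180 0 255;0 0 0 -80 -225 0 255;0 0 0 -80 -270 0 255;0 0 0 -80 -270 0 255"

```text
clock: 10.5
eef_pos: [391.8, -309.1, 250.2]
tcp_rot: [-3.139, 0.002, -3.128]
contact_force: [0.8, -0.0, -0.6]
opening: 0.001
grasp_force: 0.0
```

```bash
python3 - <<'E'
from h import *
im,d=r.grab_frame("top"); P=cloud("top",d); Z=P[...,2]
cv2.imwrite("pics/end.png",cv2.resize(im[150:350,170:470,::-1],None,fx=2.6,fy=2.6,interpolation=cv2.INTER_CUBIC))
roi=np.zeros((480,640),bool); roi[185:335,235:390]=1
m=cv2.morphologyEx((roi&(Z>94)&(Z<112)).astype(np.uint8),cv2.MORPH_OPEN,np.ones((3,3)))
n,l,s,c=cv2.connectedComponentsWithStats(m);v,u=np.nonzero(l==1+np.argmax(s[1:,4]))
print(cv2.minAreaRect(onplane("top",np.c_[u,v],102)[:,:2].astype(np.float32)))
for q in(270,283,297,330,346,362): print(q,[(k,int(Z[k,q])) for k in range(280,296)])
print(r.sense()["contact_force"])
E
```

```text
((627.7652587890625, 135.92730712890625), (91.95088958740234, 123.81407165527344), 1.2751996517181396)
270 [(280, 58), (281, 59), (282, 54), (283, 55), (284, 56), (285, 60), (286, 47), (287, 3), (288, 0), (289, 0), (290, 0), (291, 0), (292, 1), (293, 0), (294, 2), (295, 1)]
283 [(280, 57), (281, 56), (282, 55), (283, 59), (284, 57), (285, 54), (286, 46), (287, 3), (288, 3), (289, 1), (290, 0), (291, 0), (292, 3), (293, 2), (294, 0), (295, 2)]
297 [(280, 57), (281, 60), (282, 55), (283, 58), (284, 57), (285, 57), (286, 44), (287, -2), (288, -1), (289, -3), (290, 0), (291, 0), (292, 0), (293, -2), (294, 2), (295, 2)]
330 [(280, 57), (281, 54), (282, 58), (283, 60), (284, 47), (285, 1), (286, 1), (287, 0), (288, -3), (289, 0), (290, 0), (291, -3), (292, 0), (293, 0), (294, 4), (295, 2)]
346 [(280, 52), (281, 56), (282, 59), (283, 56), (284, 49), (285, 2), (286, -1), (287, -1), (288, 2), (289, 2), (290, -1), (291, 4), (292, 0), (293, 3), (294, 1), (295, 1)]
362 [(280, 56), (281, 57), (282, 54), (283, 47), (284, 2), (285, -2), (286, -1), (287, 0), (288, -2), (289, 0), (290, 2), (291, 3), (292, 1), (293, 2), (294, -1), (295, 0)]
[-0.93219794  0.32451353  1.05255198]
```

View pics/end.png

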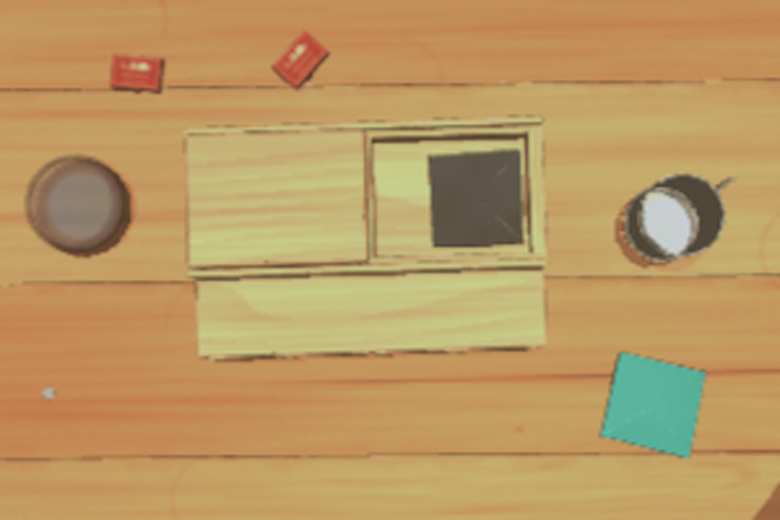

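The picture shows the lid fully over the left well (at about +59.6 mm) and the coaster in the open right well at crop (477,198). Both drawers are flush with the ledge, and the candle glass and cup haven't moved.

```bash
python3 -c "
from rig import r
print(r.sign_off())"
```

```text
the job is handed in; nothing more can be done
None
```

I handed the job in at about 10.5 s: both drawers are fully home, the lid is at its left stop over the matchbox, the coaster well is open, and the candle glass and cup stand where they were; the hand-in returned no verdict.

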